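# Feel along the tubes of a metallophone

### The arm

A 6-joint arm with a two-finger parallel gripper is mounted at the origin on the work surface. World frame = base frame: x ahead of the robot, y to its left, z up, the work surface at z = 0. Lengths are in m, angles in rad, forces in N, time in s.
With the tool pointing down it reaches from about 0.425 to 1.125 m from the base axis. Payload 14.9 kg.
Tool frame: the origin (TCP) lies between the finger pads, 19 mm behind the fingertips; this is the grasp point; z points along the fingers, y is the line along which they close (so a half turn about z gives the same grasp; the last joint's range is limited). The gripper opens to 91 mm and grips with 3 to 60 N. Pads are 32 mm wide; open, the fingers measure 118 mm over their backs; the gripper's body (76 mm by 178 mm) begins 60 mm behind the grasp point.
Start: joints at [1.284, 0.379, 1.734, -0, 1.028, -0.033], TCP at [0.176, 0.678, 0.233] pointing down, gripper open.
Joint ranges: [-2.77, 2.77], [-0.74, 2.19], [0, 2.66], [-1.06, 4.2], [0.31, 2.87], [-3.08, 3.08]. Speed limits (rad/s): [1.89, 1.89, 2.39, 3.14, 3.14, 3.14].

### API

Orientations are given as a unit quaternion [w, x, y, z].
In Python, from cell import ctrl, claw, kinematics, telemetry, viewer, workorder gives the robot as it stands. The module is installed in compiled form; this text tells all that it offers. Calls block until the motion is done:
- ctrl.goto(position, orientation): joint-space move of the TCP to a pose.
- ctrl.line_to(position, speed=0.15, orientation=None, guard=None): straight line of the TCP; orientation=None keeps the orientation; speed is the mean speed in m/s. With guard (N) it stops when the force on the tool has changed by that much, and returns True; else False.
- ctrl.move_joints(angles): joint-space move.
- claw.grip(opening, grasp_force=None): finger opening in m; grasp_force is the grip in N (None keeps the last); returns when the fingers have stopped.
- ctrl.hold(seconds).
- kinematics.inverse_kinematics(position, orientation): joint angles nearest the present ones, or None.
- telemetry.observe(): the state.
- viewer.get_image(name): name is "scene" or "top" or "wrist"; returns the picture (420x560x3 uint8, red, green, blue); there is no depth.
- viewer.calibration(name): a dict with "intrinsics" (3x3 intrinsics, pixels), "rvec" (rotation vector, rad) and "tvec" (3), from world to camera coordinates, as OpenCV has them; the wrist camera has in their place "hand_eye" (4x4, takes a point from camera to tool coordinates, whose origin is the TCP and whose axes are the flange's). Camera axes: x right, y down, z forward; pixel columns grow to the right and rows downward; lengths in m; the calibration is good to about 2 mm. A picture is of the moment at which its call begins: read the wrist's pose just before it. calibration takes no time and is no camera call.
A pose or a line that the arm cannot do raises ctrl.IKError and nothing moves.
- workorder.sign_off(): hands the job in; it is judged then, once.
Trained networks look in the newest picture that a camera, given by its name, has taken for a name from the list of things; names that differ only in an ending like _2 or _b are one class to them, and where a whole thing is asked for, a point or a joint stands for the part that bears it (a point fixed in the world has none). Each returns a list of dicts, best first, with "conf" (0 to 1); they miss things now and then, are a little off and sometimes report something else, mostly with a low value. They report only what shows in the picture. A call takes as long as a camera call.
- viewer.outline_of(query, camera): "region" (420x560 bool, what is visible of it) and "rect" ([left, top, right, bottom] in pixels, round what is visible of it).
The state is a dict: "t": time; "joints": joint angles; "qvel": joint speeds; "effort": joint torques, N m; "position": TCP position; "ee_rot": TCP orientation; "wrist_force": force on the tool from outside, world axes, zero at the start; "wrist_torque": the same for the moment, N m; "opening": finger opening in m; "gripper_force": force on a finger pad.
Only numpy, scipy, OpenCV 4.12 (cv2) and the standard library are available. Lean on these libraries where they do the work, as an engineer would, in place of code of your own. Each camera call takes 0.05 s, during which the arm holds its last target. There are 200 camera calls.

### The job

Check that every tube of the newly built metallophone springs back: trace along the row with the fingertips (fingers closed is easiest), from the longest tube to the shortest, gently pressing each tube in turn at the middle of its length so that it visibly gives a few millimetres, but not down to its stop. Either glide across the crests or lift between tubes. Do not pick anything up, do not shove the metallophone, leave the mallet, steel ring, offcut, phone and screwdriver where they are, and finish with the hand clear.

Things in the scene. Friction and masses are not known exactly. Their poses are not given: they have to be found in the camera images.
- metallophone: tube metallophone standing loose on the bench (about 1.5 kg): ladder-like wooden frame 20 mm high, 306 mm long (y), 210 mm wide at the long-tube end (+y), 130 mm at the other, carrying six aluminium tubes of 30 mm diameter side by side (along x) at 38 mm spacing, each shorter than the last. Origin: centre of the frame's underside; z up. Stands at any yaw
- tube1_top (a point): top middle of tube 1 (the longest), 240 mm long, 30 mm diameter: the point on its crest halfway along, 64 mm above the bench at rest; x along the tube, z up. In the metallophone's frame it is at x = 0, y = 95 mm; it sinks with the tube
- tube2_top (a point): top middle of tube 2, 220 mm long, 30 mm diameter: the point on its crest halfway along, 64 mm above the bench at rest; x along the tube, z up. In the metallophone's frame it is at x = 0, y = 57 mm; it sinks with the tube
- tube3_top (a point): top middle of tube 3, 200 mm long, 30 mm diameter: the point on its crest halfway along, 64 mm above the bench at rest; x along the tube, z up. In the metallophone's frame it is at x = 0, y = 19 mm; it sinks with the tube
- tube4_top (a point): top middle of tube 4, 180 mm long, 30 mm diameter: the point on its crest halfway along, 64 mm above the bench at rest; x along the tube, z up. In the metallophone's frame it is at x = 0, y = -19 mm; it sinks with the tube
- tube5_top (a point): top middle of tube 5, 160 mm long, 30 mm diameter: the point on its crest halfway along, 64 mm above the bench at rest; x along the tube, z up. In the metallophone's frame it is at x = 0, y = -57 mm; it sinks with the tube
- tube6_top (a point): top middle of tube 6 (the shortest), 140 mm long, 30 mm diameter: the point on its crest halfway along, 64 mm above the bench at rest; x along the tube, z up. In the metallophone's frame it is at x = 0, y = -95 mm; it sinks with the tube
- tube1 (a joint): how far tube 1 is pushed down on its springs (m): 0 at rest, 0.010 at its hard stop; it goes straight down without tipping, needs about 0.2 N to start and 0.5 N more per mm (about 5 N at the stop), and springs back by itself
- tube2 (a joint): how far tube 2 is pushed down on its springs (m): 0 at rest, 0.010 at its hard stop; it goes straight down without tipping, needs about 0.2 N to start and 0.5 N more per mm (about 5 N at the stop), and springs back by itself
- tube3 (a joint): how far tube 3 is pushed down on its springs (m): 0 at rest, 0.010 at its hard stop; it goes straight down without tipping, needs about 0.2 N to start and 0.5 N more per mm (about 5 N at the stop), and springs back by itself
- tube4 (a joint): how far tube 4 is pushed down on its springs (m): 0 at rest, 0.010 at its hard stop; it goes straight down without tipping, needs about 0.2 N to start and 0.5 N more per mm (about 5 N at the stop), and springs back by itself
- tube5 (a joint): how far tube 5 is pushed down on its springs (m): 0 at rest, 0.010 at its hard stop; it goes straight down without tipping, needs about 0.2 N to start and 0.5 N more per mm (about 5 N at the stop), and springs back by itself
- tube6 (a joint): how far tube 6 is pushed down on its springs (m): 0 at rest, 0.010 at its hard stop; it goes straight down without tipping, needs about 0.2 N to start and 0.5 N more per mm (about 5 N at the stop), and springs back by itself
- mallet: beater lying beside the row: wooden stick 210 mm long, 9 mm thick, with a dark upright cylindrical head 29 mm across and 36 mm high at one end, on the bench 150 mm from the row's centre line (metallophone +x side), roughly parallel to the row; leave alone
- collar: loose steel ring 24 mm across, 18 mm high, standing on the wooden end board (20 mm high) next to the longest tube; origin centre of its underside; its top is 38 mm above the bench, lower than the tubes; leave alone
- offcut: loose wooden offcut 32 x 150 x 24 mm lying on the bench beside the row (metallophone -x side); origin centre of its underside; leave alone
- phone: flat black phone 155 x 74 x 9 mm on the right of the bench; leave alone
- screwdriver: screwdriver lying on the left of the bench; leave alone

How it is judged:
By the outcome, as a careful person would: the job done as asked, in the order asked, and still so for the second after the job is handed in, with the robot touching nothing.
It also fails if it takes over 51 s, if anything falls off the work surface, if the arm or the gripper's body presses on something with over 40 N, if the wrist force passes 120 N, or if a joint passes its speed limit or range.

## Working session

There is one attempt and no reset: what is moved stays moved. The work goes in short steps, each a Python script; the robot and the scene stay as the last script left them, time stands still between calls to the robot, and variables do not carry over. Pictures are saved under pics/ and viewed, at most 10 in all, crops included, and the job is handed in when it is done.

```bash
mkdir -p pics
python3 - <<'E'
from cell import *
import cv2,numpy as np
s=telemetry.observe();print(s['t'],s['position'],s['ee_rot'],s['wrist_force'])
ims=[]
for n in("top","scene"):
    im=viewer.get_image(n);cv2.imwrite(f'pics/{n}.png',im[:,:,::-1])
    for i in range(1,7):
        if n=="top":
            print(n,i,[(round(o['conf'],2),np.round(o['rect']).tolist(),np.argwhere(o['region']).mean(0)[::-1].round(1).tolist()) for o in viewer.outline_of(f'tube{i}_top',n)[:2]])
    print(viewer.calibration(n))
E
```

```text
0.0 [0.17564459 0.67717637 0.23205777] [-1.02421975e-04  1.26556311e-01  9.91959256e-01 -5.69418900e-04] [-0.22401351 -0.60444176 -0.805505  ]
top 1 [(0.82, [287.0, 160.0, 336.0, 254.0], [311.6, 206.0])]
top 2 [(0.59, [275.0, 166.0, 315.0, 254.0], [297.5, 212.0]), (0.58, [215.0, 159.0, 346.0, 269.0], [281.1, 218.5])]
top 3 [(0.77, [260.0, 177.0, 302.0, 258.0], [283.3, 218.0])]
top 4 [(0.66, [250.0, 187.0, 286.0, 262.0], [268.7, 223.6])]
top 5 [(0.77, [238.0, 198.0, 275.0, 265.0], [254.2, 229.1])]
top 6 [(0.96, [224.0, 207.0, 257.0, 266.0], [239.8, 235.8])]
{'intrinsics': array([[417.23284677,   0.        , 280.75849883],
       [  0.        , 417.23284677, 210.65080829],
       [  0.        ,   0.        ,   1.        ]]), 'rvec': array([ 2.18038614, -2.22065129,  0.10376281]), 'tvec': array([-0.00373798,  0.61408996,  1.03179296])}
{'intrinsics': array([[518.12008972,   0.        , 287.34964174],
       [  0.        , 518.12008972, 208.34030885],
       [  0.        ,   0.        ,   1.        ]]), 'rvec': array([ 2.1166485 ,  0.63468066, -0.35601142]), 'tvec': array([-0.49482981, -0.12328756,  1.79686729])}
```

View pics/top.png

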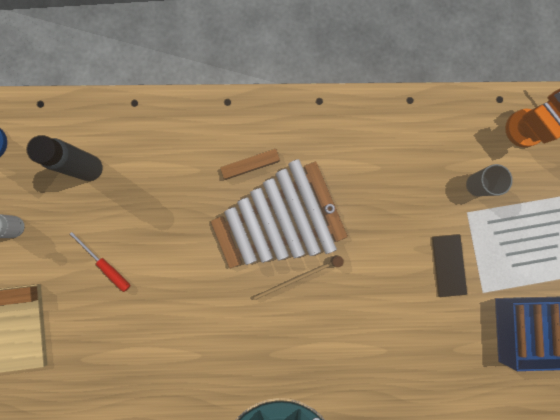

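```bash
cat > h.py <<'E'
from cell import *
import cv2,numpy as np
from scipy.spatial.transform import Rotation as Ro
def quat(d):
    y=np.array([d[0],d[1],0]);y/=np.linalg.norm(y);z=np.array([0,0,-1.])
    q=Ro.from_matrix(np.c_[np.cross(y,z),y,z]).as_quat();return q[[3,0,1,2]]
def ray(px,K,Rcw,o,z):
    d=Rcw@np.linalg.inv(K)@np.array([*px,1.]);return o+d*(z-o[2])/d[2]
def fit(P):  # P: {i: xy} -> centre, unit dir (+y of metallophone), residuals
    i=np.array(sorted(P));A=np.array([P[k][:2] for k in i]);y=(3.5-i)*.038
    m=(y-y.mean())@(A-A.mean(0));d=m/np.linalg.norm(m);c=(A-y[:,None]*d).mean(0)
    return c,d,np.linalg.norm(m)/((y-y.mean())**2).sum(),A-c-y[:,None]*d
def centre(o):
    r=cv2.minAreaRect(np.argwhere(o['region'])[:,::-1].astype(np.float32));return r[0]
E
python3 - <<'E'
from h import *
c=viewer.calibration('top');R=Ro.from_rotvec(c['rvec']).as_matrix().T;o=-R@c['tvec']
px={1:(311.6,206),3:(283.3,218),4:(268.7,223.6),5:(254.2,229.1),6:(239.8,235.8)}
C,d,s,r=fit({k:ray(v,c['intrinsics'],R,o,.055) for k,v in px.items()})
print(C,d,s,r*1000)
cands=[]
for sg in(1,-1):
    j=kinematics.inverse_kinematics([*C,.3],quat(sg*d));cands.append((9 if j is None else abs(j[5]),sg));print(sg,j)
sg=min(cands)[1]
claw.grip(0)
ctrl.goto([*C,.3],quat(sg*d))
st=telemetry.observe();im=viewer.get_image('wrist');cv2.imwrite('pics/w1.png',im[:,:,::-1])
w=viewer.calibration('wrist');H=w['hand_eye'];q=st['ee_rot'];Rt=Ro.from_quat([q[1],q[2],q[3],q[0]]).as_matrix()
Rc=Rt@H[:3,:3];oc=Rt@H[:3,3]+st['position'];P={}
print(H,st['t'],st['position'],st['opening'],st['wrist_force'])
for i in range(1,7):
    l=viewer.outline_of(f'tube{i}_top','wrist')
    if l: P[i]=ray(centre(l[0]),w['intrinsics'],Rc,oc,.055);print(i,l[0]['conf'],l[0]['rect'],P[i])
if len(P)>2: C,d,s,r=fit(P);print(C,d,s,r*1000)
E
```

```text
[ 0.58733334 -0.00178085] [ 0.36258478 -0.93195079] 0.9960422677412413 [[-0.06061503  0.62315519]
 [-0.64996734 -0.36770406]
 [ 0.12752694  0.01787359]
 [ 1.1908717   0.0259518 ]
 [-0.60781628 -0.29927652]]
1 [-4.27131450e-02  1.26844171e-01  1.92186820e+00 -4.44089210e-16
  1.09288028e+00  1.15704326e+00]
-1 [-4.27131450e-02  1.26844171e-01  1.92186820e+00 -4.44089210e-16
  1.09288028e+00 -1.98454939e+00]
[[ 5.11644691e-04 -9.64658403e-01 -2.63503137e-01  7.45085225e-02]
 [ 9.99999745e-01  6.25107210e-04 -3.46752466e-04  5.53382438e-05]
 [ 4.99215391e-04 -2.63502892e-01  9.64658477e-01 -1.52697594e-01]
 [ 0.00000000e+00  0.00000000e+00  0.00000000e+00  1.00000000e+00]] 4.575 [ 0.5873564  -0.00118304  0.29990632] 0.0004427842767680736 [ 0.77255128 -1.05388129  0.87922968]
1 0.68 [346.1, 64.8, 390.9, 260.1] [ 0.64200285 -0.07966584  0.055     ]
2 0.58 [317.4, 72.4, 351.6, 260.1] [ 0.62370329 -0.04830807  0.055     ]
3 0.66 [284.0, 82.8, 314.4, 256.0] [ 0.60627032 -0.01350918  0.055     ]
4 0.68 [245.3, 97.9, 277.1, 252.9] [0.58711291 0.01995086 0.055     ]
5 0.96 [208.5, 107.5, 245.6, 256.4] [0.56858336 0.05243081 0.055     ]
6 0.67 [177.3, 115.1, 208.8, 247.8] [0.55414407 0.08613893 0.055     ]
[0.59696947 0.00283958] [ 0.47214168 -0.88152268] 0.9934114397089365 [[ 0.17992816  1.23922719]
 [-0.1782489  -0.90086315]
 [ 0.33015892  0.40016297]
 [-0.88586196  0.36234382]
 [-1.47403608 -0.65556298]
 [ 2.02805987 -0.44530786]]
```

View pics/w1.png

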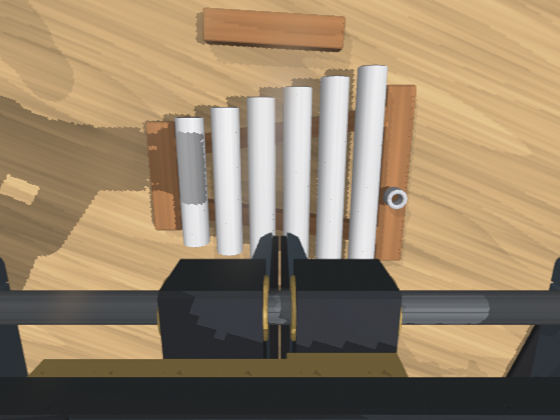

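The wrist view shows the row with the longest tube on the right (about px 372,160) and the shortest on the left (192,180). The steel ring is at (397,198). The gripper hides the near ends of the tubes, so I'll back off along the tubes and look again.

Run:
```python
from h import *
d=np.array([.39,-.92]);d/=np.linalg.norm(d);u=np.array([-d[1],d[0]])
C=np.array([.588,-.001]);p=C-.1*u
ctrl.goto([*p,.3],quat(d))
st=telemetry.observe();im=viewer.get_image('wrist');cv2.imwrite('pics/w2.png',im[:,:,::-1])
w=viewer.calibration('wrist');H=w['hand_eye'];q=st['ee_rot'];Rt=Ro.from_quat([q[1],q[2],q[3],q[0]]).as_matrix()
Rc=Rt@H[:3,:3];oc=Rt@H[:3,3]+st['position'];P={}
print(st['t'],st['position'],u)
for i in range(1,7):
    l=viewer.outline_of(f'tube{i}_top','wrist')
    if l:
        P[i]=ray(centre(l[0]),w['intrinsics'],Rc,oc,.05)
        b=[ray(x,w['intrinsics'],Rc,oc,.05)[:2] for x in cv2.boxPoints(cv2.minAreaRect(np.argwhere(l[0]['region'])[:,::-1].astype(np.float32)))]
        e=b[0]-b[1] if np.linalg.norm(b[0]-b[1])>np.linalg.norm(b[1]-b[2]) else b[1]-b[2]
        e=e*np.sign(e[0])
        print(i,round(l[0]['conf'],2),l[0]['rect'],P[i],'len',np.linalg.norm(e),'ang',np.arctan2(e[1],e[0]))
C,d,s,r=fit(P);print(C,d,np.arctan2(d[0],-d[1]),s,r*1000)
```

```text
5.4083 [ 0.49574441 -0.04031645  0.3004553 ] [0.92069078 0.39029283]
1 0.55 [346.6, 0.0, 394.7, 209.6] [ 0.60946029 -0.0949316   0.05      ] len 0.20921425433403282 ang 0.36644803405933074
2 0.85 [315.6, 0.0, 355.8, 199.7] [ 0.5990295  -0.05864676  0.05      ] len 0.19797157015780484 ang 0.3715618698133067
3 0.77 [281.9, 0.0, 314.1, 189.2] [ 0.58844044 -0.02089782  0.05      ] len 0.186325932883533 ang 0.3601200258220386
4 0.87 [244.2, 0.0, 277.5, 176.4] [0.57839614 0.0165329  0.05      ] len 0.17380619213904408 ang 0.3518342370074818
5 0.83 [207.4, 1.5, 239.6, 167.8] [0.56853304 0.05322806 0.05      ] len 0.16160487437817742 ang 0.3862430079928017
6 0.74 [171.0, 4.0, 204.0, 157.5] [0.55561911 0.08869148 0.05      ] len 0.14564248483413572 ang 0.37189586073101355
[ 0.58324642 -0.00267062] [ 0.27598291 -0.96116254] 0.2796121767718241 1.0100320009970605 [[-0.0045043  -0.95053065]
 [ 0.05205178 -1.18987273]
 [-0.04965371  0.03489419]
 [ 0.39339506  0.94143083]
 [ 1.01764486  1.11241487]
 [-1.40893368  0.05166349]]
```

View pics/w2.png

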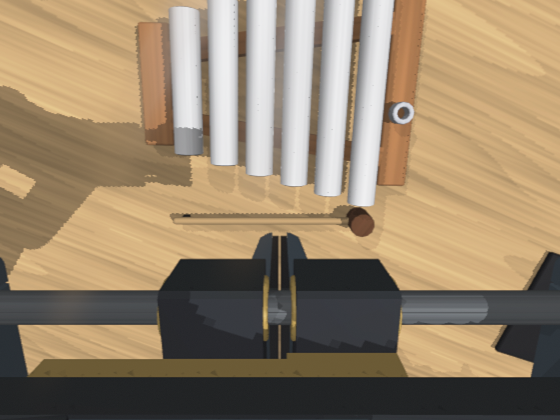

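The second wrist view shows every near tube end clear of the hand. The mallet runs along row 218, with its head at (361,222), and the ring is at (403,113). The top view and the near ends agree on a yaw of about 0.37 and a centre of about (0.588, -0.001). I'll press tube 1 first and check depth and force.

```bash
cat > p.py <<'E'
from h import *
a=.37;d=np.array([np.sin(a),-np.cos(a)]);C=np.array([.5884,-.0007]);q=quat(d)
def top(i):return C+d*(3.5-i)*.038
def press(i,depth=.005):
    ctrl.line_to([*top(i),.095],speed=.06,orientation=q);ctrl.hold(.2)
    a=telemetry.observe();z=.083-depth
    ctrl.line_to([*top(i),z],speed=.02);ctrl.hold(.4)
    b=telemetry.observe();im=None
    print(i,b['t'],b['position']-[*top(i),z],'dF',b['wrist_force']-a['wrist_force'])
E
python3 - <<'E'
from p import *
ctrl.goto([*top(1),.14],q)
press(1)
im=viewer.get_image('scene');cv2.imwrite('pics/s1.png',cv2.resize(im[100:320,150:430,::-1],None,fx=2.5,fy=2.5))
ctrl.line_to([*top(1),.095],speed=.05)
print(telemetry.observe()['wrist_force'])
E
```

```text
1 9.1083 [-4.56822377e-05  2.71412906e-05  5.09921884e-06] dF [-0.76751996  0.29956297  2.70414746]
[-0.71729334  0.48755508 -0.10500787]
```

View pics/s1.png

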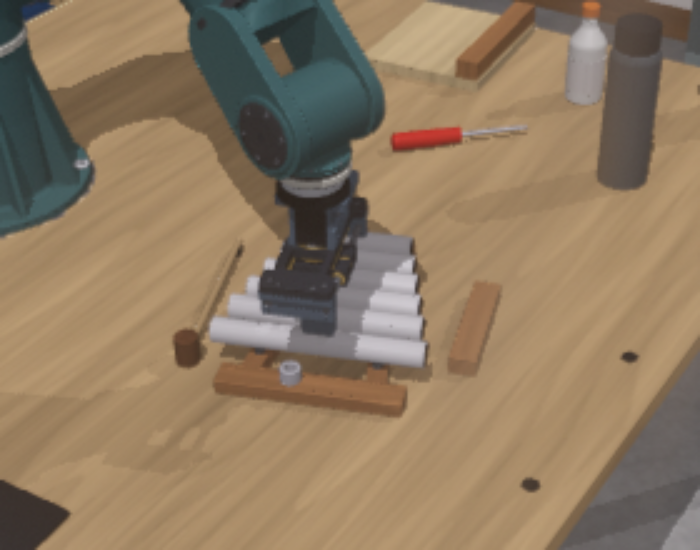

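The scene crop shows the fingertips at the middle of tube 1 (about px 322,325), with the ring and mallet untouched. The 2.7 N reading matches 5 mm of travel. I'll press the other tubes the same way.

Run:
```python
from p import *
for i in range(2,7):
    press(i); ctrl.line_to([*top(i),.095],speed=.05)
ctrl.line_to([*top(6),.2],speed=.15)
ctrl.goto([.3,.5,.3],q)
im=viewer.get_image('top');cv2.imwrite('pics/t2.png',im[:,:,::-1]);print(telemetry.observe()['t'])
```

```text
2 12.0333 [-2.07215570e-05  1.21529926e-06  4.58339841e-05] dF [-2.458789   -0.28988931  2.45863498]
3 14.9083 [-4.60008370e-05  1.96854379e-05 -5.31521329e-06] dF [-1.7126057   0.02376804  1.73525303]
4 17.7833 [-7.37684563e-05  1.72565568e-05 -5.83858546e-06] dF [-1.33612295  0.65705726  4.00333014]
5 20.6583 [-3.00817506e-05 -1.77969265e-07  1.60112753e-05] dF [-0.75538283  0.05176677  2.54632541]
6 23.5333 [-1.97067249e-05  1.86397268e-05  2.85428629e-05] dF [-2.09753456  0.6968607   1.53777468]
26.725
```

View pics/t2.png

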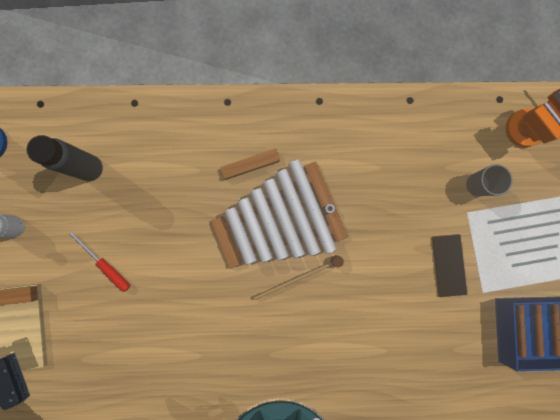

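The final top view shows everything where it was at the start: metallophone at about (281,216), ring at (330,209), mallet head at (337,261). The hand is clear. The force readings scatter by about 1 N but average what 5 mm should give.

```bash
python3 -c "
from cell import *
print(workorder.sign_off())"
```

```text
the job is handed in; nothing more can be done
None
```

I pressed all six tubes about 5 mm at mid-length, longest to shortest, lifting between tubes; nothing else looks moved in the final picture, the hand is clear, and the job was handed in at about 27 s of the 51 s limit. The depth comes from the commanded fingertip height, with noisy force readings of 1.5–4.0 N (2.7 N expected).

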